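# Hold the sugar jar's lid as a roof over the airing jar

### The job

The washed sugar jar has to air, but the stove spatters: slide the wooden lid by its knob out of its white lid rack, through the open end towards the robot, carry it over to the square glass jar and finish holding it there, level, centred and square with the jar's mouth, with a gap of about 1 to 2 cm between the underside of the lid's plug and the jar's rim. Do not let the lid touch the jar at any time, do not push the jar or anything else on the shelf out of place, and do not let go: the job ends with the lid held still in the gripper.

Things in the scene. Friction and masses are not known exactly. Their poses are not given: they have to be found in the camera images.
- lid_center (a point): Centre of the loose wooden lid, half-way up its 52 mm height; z up. From below: cork plug 70 x 70 x 8 mm, brown flange 90 x 90 x 8 mm, dark upright bar knob 20 mm thick along the lid's x, 44 mm long along y, 36 mm tall, all on one axis. From this point the plug's underside is 26 mm down, the flange's top 10 mm down, the knob's top 26 mm up.
- lid: The same lid, 0.1 to 0.2 kg; origin at the centre of the plug's underside. It starts wholly inside the rack, plug on the rack's floor, knob sticking up through the slot between the lips, axes as the rack's within 2 degrees.
- rack_mouth (a point): Middle of the open front edge of the floor of the white lid rack, 3 mm above the shelf. x points into the rack, z up: the rack fills x = 0 to 120 mm and the lid comes out along -x only. The lips' undersides are 21 mm and their tops 24 mm above this point. The lid's centre starts 48 to 68 mm inside; it is clear of the lips beyond x = -45 mm.
- rack: White painted steel lid rack fixed to the shelf, 120 (x) x 106 (y) x 27 mm; origin under its centre, axes as at the mouth. Open in front (-x, roughly towards the robot), stop at the back. Side walls 100 mm apart inside; lips reach in over the flange from both sides and leave a 48 mm slot for the knob. The lid has 5 mm of play to each side and 5 mm upwards.
- jar_rim (a point): Centre of the open mouth of the square clear glass jar, at rim height, 95 mm above the shelf; x and y along its sides, z up. Jar 90 x 90 mm outside, walls 5 mm, steel band round the mouth. Its four sides are alike, so any quarter turn of the lid is right.
- jar: The same glass jar: empty, upright, loose, 0.55 kg; origin under its centre. It stands left or right of the middle, the rack on the other side.
- mug: Red enamel mug, 80 mm across, 80 mm high, handle at its +y; loose; origin under its centre. The mug, the dripper on its base and the dispenser stand in a row between the rack and the jar, in any order.
- dripper: White ceramic coffee dripper cone, 104 mm across, 76 mm high, handle at its +y reaching 70 mm out, standing on its base; loose; origin at the centre of its underside.
- dripper_base: White ceramic round base, 104 mm across, 28 mm high, under the dripper; loose; origin under its centre.
- dispenser: Black stirrer dispenser with a red spring push button on top, 80 x 70 mm, 160 mm high with the button: the tallest thing in between; loose; origin under its centre.
- spoon: Steel spoon, 160 mm long, lying flat at the far side of the shelf; loose.
- tin: Green round tin, 80 mm across, 120 mm high, at the outer left or right; loose; origin under its centre.
- timer: Yellow kitchen timer, 45 x 70 x 60 mm, at the outer side opposite the tin; loose; origin under its centre.
Things that resemble listed ones, but are neither listed nor needed, are in the scene too. What is shaped like the lid but purple is not meant. What is shaped like the rack but green is not meant.

How it is judged:
On the way:
1. the gripped lid has been drawn out through the open front of the rack, clear of the lips (x of lid_center in the frame of rack_mouth below -0.045 m and contact force between the fingers and lid above 1 N), for 0.1 s.
At the end, for the whole second after the job is handed in: Lid held still in the gripper, within 10 mm of the jar's axis, level within 0.1 rad, square within 0.14 rad (any quarter turn), plug 3 to 25 mm above the rim, not touching the jar; jar upright; jar and all bystanders within 20 mm of their starts (horizontal distance between lid_center and jar_rim below 0.01 m and z of lid_center in the frame of jar_rim between 0.029 and 0.051 m and angle between lid_center's own z axis and vertical below 0.1 rad and (angle between the x axis of lid_center and the x axis of jar_rim, either way round below 0.14 rad or angle between the x axis of lid_center and the y axis of jar_rim, either way round below 0.14 rad) and contact force between lid and jar below 0.05 N and contact force between the fingers and lid above 1 N and linear speed of lid below 0.02 m/s and distance of each of jar_rim, mug, dripper, dripper_base, dispenser, spoon, tin, timer from where it was at the start of the episode below 0.02 m and angle between jar_rim's own z axis and vertical below 0.05 rad); the arm keeps its last pose, push and grip.
It fails at once if the lid touches the jar (contact force between lid and jar above 0.3 N).
It fails at once if the jar is pushed out of place (over 20 mm) or tipped (distance of jar_rim from where it was at the start of the episode above 0.02 m or angle between jar_rim's own z axis and vertical above 0.2 rad).
It fails at once if a bystander is pushed out of place (over 20 mm) (distance of any of mug, dripper, dripper_base, dispenser, spoon, tin, timer from where it was at the start of the episode above 0.02 m).
It also fails if it takes over 45 s, if anything falls off the work surface, if the arm or the gripper's body presses on something with over 40 N, if the wrist force passes 120 N, or if a joint passes its speed limit or range.

### The arm

A 7-joint arm with a two-finger parallel gripper is mounted at the origin on the work surface. World frame = base frame: x ahead of the robot, y to its left, z up, the work surface at z = 0. Lengths are in m, angles in rad, forces in N, time in s.
With the tool pointing down it reaches from about 0.4 to 0.85 m from the base axis. Payload 10.4 kg.
Tool frame: the origin (TCP) lies at the very end of the fingers, on their centre line; the grasp point (between the pads) lies 19 mm behind it; z points along the fingers, y is the line along which they close (so a half turn about z gives the same grasp; the last joint's range is limited). The gripper opens to 87 mm and grips with 3 to 60 N. Pads are 19 mm wide; open, the fingers measure 117 mm over their backs; the gripper's body (75 mm by 190 mm) begins 51 mm behind the grasp point.
Start: joints at [-1.162, 0.332, -0.065, 1.46, 0.022, 1.35, -0.088], TCP at [0.262, 0.568, 0.223] pointing down, gripper open.
Joint ranges: [-2.6, 2.6], [-0.5, 2.12], [-1.47, 1.34], [0.16, 2.42], [-1.27, 4.41], [0.06, 2.06], [-2.6, 2.6]. Speed limits (rad/s): [2.22, 2.22, 2.79, 2.79, 3.14, 3.14, 3.14].

### API

Orientations are given as a unit quaternion [x, y, z, w].
In Python, from bench import * gives the robot as it stands.
- The arm moves only by the tool step_arm, never from a script. Its arguments are lists of equal length, an entry for each row: "delta_pos": the shift along the world's x, y, z in units of 25 mm (1.0 is 25 mm), a list of three; "turn": the turn about the world's z in units of 0.12 rad (1.0 is 0.12 rad). In form: {"delta_pos": [[tx, ty, tz], ...], "turn": [turn, ...]}. A call has 1 to 12 rows; each row shifts and turns the commanded pose from where the row before left it; what a row does not reach is not made up. A row lasts 1/10 s, in which the tool goes at most 50 mm and 8.59 degrees, less where a joint would pass 70% of its speed; a pose out of reach is approached as far as the arm can. A call with a number of a shift or a turn outside -1 to 1 is refused whole. A call with a gripper value outside its range is refused whole. "grip" is the closure, from 0 (fully open) to 1 (shut), set as the call begins (left out, the last holds). The fingers move at their own pace and stop on an object; "newtons" is the grip in N (left out, the last holds). Time passes only in rows, so rows that do not move let the fingers close. It gives the time, the measured TCP pose, the force, the opening and the grip force at its end, in the units of the state.
- read_state(): the state, without advancing time (a new reading comes with each control period).
- camera(name): name is "side" or "top"; returns a dict with "image" (384x512x3 uint8, red, green, blue), "z_map" (384x512 float32, m along the optical axis (not along the pixel's ray), 0 where there is no reading), "mtx" (3x3 intrinsics, pixels), "view" (4x4, takes a point from world to camera coordinates). Camera axes: x right, y up, looking along -z (the intrinsics and any distortion apply to the point x, -y, -z); pixel columns grow to the right and rows downward; lengths in m; the calibration is good to about 2 mm. A picture is of the moment at which its call begins.
- close_job(): hands the job in; it is judged then, once.
The state is a dict: "time": time; "joint_positions": joint angles; "joint_vel": joint speeds; "joint_torque": joint torques, N m; "ee_pos": TCP position; "eef_rot": TCP orientation; "ft_force": force on the tool from outside, world axes, zero at the start; "torque": the same for the moment, N m; "width": finger opening in m; "grip_force": force on a finger pad.
Only numpy, scipy, OpenCV 4.12 (cv2) and the standard library are available. Lean on these libraries where they do the work, as an engineer would, in place of code of your own. Each camera call takes 0.05 s, during which the arm holds its last target. There are 200 camera calls.

## Working session

There is one attempt and no reset: what is moved stays moved. The work goes in short steps, Python scripts to look and compute and a tool call to move; the robot and the scene stay as the last step left them, time stands still between calls to the robot, and variables do not carry over. Pictures are saved under pics/ and viewed, at most 10 in all, crops included, and the job is handed in when it is done.

Besides the shell and the picture viewer there is one more tool, called after "Emit:" as a command line: name --pt "numbers of a row" for each row, then --argument value for the rest. step_arm: Moves the arm, as the interface text tells. Shifts and turns lie within -1 to 1; 1 stands for 25 mm of shift or 0.12 rad of turn. Its arguments: {"type":"object","properties":{"delta_pos":{"type":"array"},"turn":{"type":"array"},"grip":{"type":"number"},"newtons":{"type":"number"}},"required":["delta_pos","turn"]}

```bash
mkdir -p pics
cat > h.py <<'E'
from bench import *
import numpy as np, cv2
def cloud(c):
    z=c["z_map"].astype(float);K=c["mtx"];h,w=z.shape
    u,v=np.meshgrid(np.arange(w),np.arange(h))
    x=(u-K[0,2])/K[0,0]*z;y=(v-K[1,2])/K[1,1]*z
    P=np.stack([x,-y,-z,np.ones_like(z)],-1)
    W=P@np.linalg.inv(c["view"]).T
    W=W[...,:3];W[z==0]=np.nan
    return W
def save(c,n,crop=None,s=1.5):
    im=c["image"][...,::-1]
    if crop: im=im[crop[1]:crop[3],crop[0]:crop[2]]
    cv2.imwrite("pics/"+n,cv2.resize(im,None,fx=s,fy=s,interpolation=cv2.INTER_CUBIC))
E
python3 - <<'E'
from h import *
for n in("top","side"):
    c=camera(n);save(c,n+"0.png");np.savez(n+"0.npz",W=cloud(c),**c)
    W=cloud(c);print(n,np.linalg.inv(c["view"]).round(3).tolist(),c["mtx"].tolist())
    print(np.nanmin(W,(0,1)),np.nanmax(W,(0,1)))
s=read_state();print(s)
E
```

```text
top [[-0.008, 0.996, -0.086, 0.361], [-1.0, -0.007, 0.008, -0.003], [0.007, 0.087, 0.996, 1.563], [0.0, 0.0, 0.0, 1.0]] [[439.25791683605325, 0.0, 251.48706371116748], [0.0, 439.25791683605325, 184.90182836610705], [0.0, 0.0, 1.0]]
[-0.46565842 -1.46549944 -0.78707998] [1.59343174 1.35485905 0.74251814]
side [[0.981, 0.118, -0.156, 0.287], [-0.196, 0.578, -0.792, -1.035], [-0.003, 0.807, 0.59, 0.834], [0.0, 0.0, 0.0, 1.0]] [[432.25631396559356, 0.0, 251.91867202444448], [0.0, 432.25631396559356, 201.542910092976], [0.0, 0.0, 1.0]]
[-0.51550903 -0.71222416 -0.76998457] [1.90722869 1.54431955 0.63448274]
{'time': 0.1, 'joint_positions': array([-1.16159998,  0.33278502, -0.06469453,  1.46088568,  0.02159888,
        1.34993606, -0.08850571]), 'joint_vel': array([-5.18946070e-04, -1.41868110e-03,  8.10539690e-04, -2.14481942e-03,
        5.53276935e-06, -1.06698389e-04,  6.04057531e-04]), 'joint_torque': array([ 1.51597906e-03, -6.24542284e+01,  2.47502985e-02, -3.90718782e+01,
       -6.14347681e-02,  3.65760690e-02,  5.92314814e-05]), 'ee_pos': array([0.26141621, 0.56729297, 0.22183474]), 'eef_rot': array([ 2.14220547e-01,  9.76785095e-01, -6.50117788e-04, -1.10042857e-04]), 'ft_force': array([0.18876728, 0.25709164, 0.09066196]), 'torque': array([ 0.02773101,  0.05971511, -0.00478252]), 'grip_force': 0.0, 'width': 0.08681721902541324}
```

View pics/top0.png

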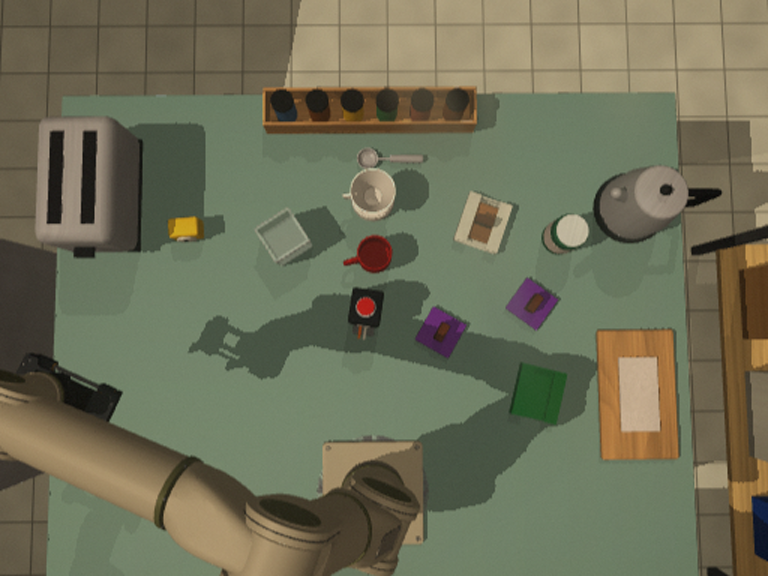

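View pics/side0.png

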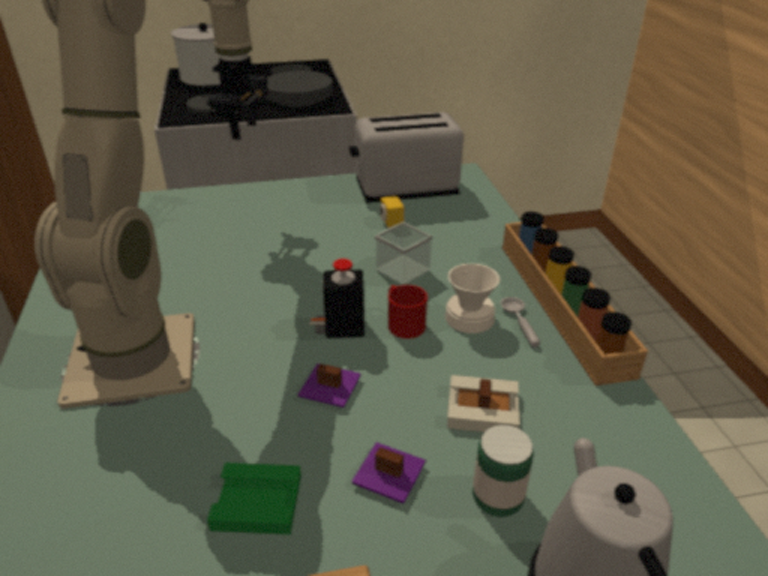

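The top view shows the rack at about (485,222), its open end downwards (toward the robot), and the jar at (284,236). The mug, dripper and dispenser stand near x=370, and the purple lids and green rack are decoys. Next I'll measure the rack, knob and jar.

Run:
```python
from h import *
d=np.load("top0.npz");W=d["W"];im=d["image"]
print(d["mtx"].shape)
def sel(x0,y0,x1,y1,zlo,zhi,cond=None):
    m=np.zeros(W.shape[:2],bool);m[y0:y1,x0:x1]=1
    m&=(W[...,2]>zlo)&(W[...,2]<zhi)
    if cond is not None:m&=cond
    return m
hsv=cv2.cvtColor(im,cv2.COLOR_RGB2HSV)
def rect(m,n):
    P=W[m];r=cv2.minAreaRect(P[:,:2].astype(np.float32));print(n,m.sum(),np.round(r[0],4),np.round(r[1],4),round(r[2],1),"z",np.percentile(P[:,2],[5,50,95]).round(3))
white=(hsv[...,1]<70)&(hsv[...,2]>120)
rect(sel(295,120,350,175,.015,.04,white),"rack")
rect(sel(295,120,350,175,.035,.08),"knob")
rect(sel(295,120,350,175,.008,.08),"all")
for a,b in((.08,.11),(.09,.1)):rect(sel(165,135,212,180,a,b),"jar")
z=W[135:180:3,165:212:3,2];print((z*1000).round()[...])
for n,b in(("disp",(228,188,260,228)),("mug",(225,152,268,185)),("drip",(222,108,268,148)),("tin",(355,135,400,172)),("timer",(105,138,140,165))):
    rect(sel(*b,.02,.25),n)
    print(np.nanmax(W[b[1]:b[3],b[0]:b[2],2]))
c=dict(image=np.ascontiguousarray(im));save(c,"rack.png",(290,110,355,180),7);save(c,"jar.png",(160,130,222,185),7)
a=cv2.imread("pics/rack.png");b=cv2.imread("pics/jar.png");h=max(len(a),len(b))
a=cv2.copyMakeBorder(a,0,h-len(a),0,0,0);b=cv2.copyMakeBorder(b,0,h-len(b),0,0,0);o=np.hstack([a,b]);f=800/o.shape[1];print(f*7);cv2.imwrite("pics/rj.png",cv2.resize(o,None,fx=f,fy=f))
```

```text
(3, 3)
rack 556 [ 0.6265 -0.2653] [0.1061 0.1213] 70.4 z [0.02  0.026 0.032]
knob 89 [ 0.6264 -0.2698] [0.0322 0.0841] 5.4 z [0.037 0.052 0.059]
all 949 [ 0.6236 -0.2748] [0.1951 0.1621] 4.1 z [0.013 0.025 0.052]
jar 226 [0.5888 0.2008] [0.0936 0.0921] 32.9 z [0.084 0.093 0.1  ]
jar 176 [0.5889 0.2008] [0.0936 0.0921] 32.7 z [0.091 0.094 0.099]
[[ -1.   1.  -4.   5.   3.   5.  -3.   1.  -5.  -3.  -5.  -2.  -2.   4.
   -7.   5.]
 [  5.  -6.   1.  -3.   3.  -1.  -5.   1.  -1.  91.   6.   2.  -1.  -3.
    9.   3.]
 [ -4.  -3.  -2.  -3.   4.  -1.  -3.  89.  90.  66.  -2.  -3.   5.  -4.
    2.   2.]
 [ -5.   3.  -4.  -2.   1.   1.  97.  80.  56.  25.  93.   1.   2.  -2.
   -3.   7.]
 [ -4.  -3.   3.  -1.  95.  87.  63.  37.  10.   8.  10.  98.   1.  -2.
   -4.  -2.]
 [ -1.  -2.  -1.  98.  76.  54.  16.   1.   6.   6.   6. 100.   0.  -8.
   -4.   3.]
 [ -0.  10.  94.  57.  nan   7.   4.  10.   1.   2.   8.   2.  97.  -1.
    2.  -5.]
 [ -0.  -1.  -1.  68.   4.   5.   1.   6.  -2.   6.   5.   4.   2.  -1.
    1.  -4.]
 [ -5.  -1.   4.  95.  17.  -3.   8.   5.   2.   2.   4.   5.   1.  97.
 
[... 280 characters left out ...]
 1.   5.   2.  -3.  96.  95.  95.  52.  18.   1.  -1.   1.
    2.   4.]
 [ -2.  -4.  -4.   0.  -1.  -2.  93.  72.  32.  -0.  -3.   1.  -1.   1.
   -5.  -0.]
 [  5.  -2.   2.  -0.  -3.  -1.   0.  -4.   0.  -2.  nan  nan   1.   1.
    0.   0.]]
disp 552 [0.409  0.0146] [0.0701 0.1094] 81.6 z [0.063 0.125 0.161]
0.1669815702041184
mug 208 [0.5526 0.0046] [0.1028 0.0802] 76.5 z [0.026 0.069 0.083]
0.0856522956096406
drip 836 [ 0.6868 -0.0047] [0.1011 0.1028] 50.5 z [0.028 0.075 0.103]
0.11242732007518819
tin 617 [ 0.6039 -0.4818] [0.0794 0.1588] 21.7 z [0.033 0.116 0.124]
0.12712015011153288
timer 338 [0.6106 0.4325] [0.0541 0.0695] 2.1 z [0.033 0.057 0.064]
0.07073201632451509
6.299212598425197
```

View pics/rj.png

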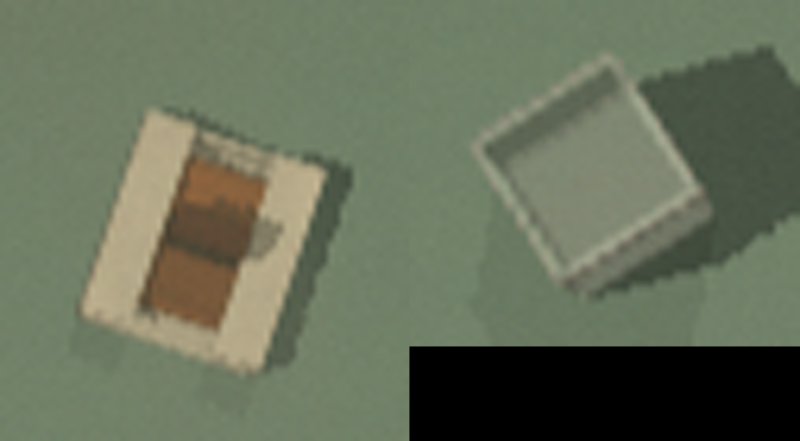

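The crop shows the rack with its open end at bottom left, the knob bar around (207,230) and the flange between the lips. The jar is turned about 33°. One more check of the knob position, using both cameras.

Run:
```python
from h import *
R=np.array([[np.cos(-.342),-np.sin(-.342)],[np.sin(-.342),np.cos(-.342)]])
for n,b in(("top",(295,120,350,175)),("side",(298,248,348,288))):
    d=np.load(n+"0.npz");W=d["W"];im=d["image"];hsv=cv2.cvtColor(im,cv2.COLOR_RGB2HSV)
    m=np.zeros(W.shape[:2],bool);m[b[1]:b[3],b[0]:b[2]]=1
    P=W[m&(W[...,2]>.012)&(W[...,2]<.075)]
    if n=="side":
        k=m&(W[...,2]>.02)&(W[...,2]<.035)&(hsv[...,1]<70);r=cv2.minAreaRect(W[k][:,:2].astype(np.float32));print("siderack",r)
    L=(P[:,:2]-[.6265,-.2653])@R
    K=L[(P[:,2]>.043)&(abs(L[:,1])<.04)&(abs(L[:,0])<.05)]
    print(n,len(K),"knob local min/med/max",np.percentile(K,[5,25,50,75,95],axis=0).round(4).tolist())
    # colour mask, mean hsv
    sat=hsv[...,1]>70
    km=m&sat&(hsv[...,2]<95)&((hsv[...,0]<25))
    Q=W[km];Q=Q[Q[:,2]>.04];q=(Q[:,:2]-[.6265,-.2653])@R
    print("colour",len(q),np.percentile(q,[5,50,95],axis=0).round(4).tolist(),np.percentile(Q[:,2],[5,50,95]))
d=np.load("side0.npz");W=d["W"];m=(W[...,2]>.088)&(W[...,2]<.1)&(abs(W[...,0]-.589)<.08)&(abs(W[...,1]-.2)<.08)
print("jar side",m.sum(),cv2.minAreaRect(W[m][:,:2].astype(np.float32)))
```

```text
top 77 knob local min/med/max [[-0.0103, -0.0189], [-0.0064, -0.0108], [-0.0003, 0.0006], [0.0045, 0.0112], [0.0085, 0.0201]]
colour 58 [[-0.0103, -0.0196], [-0.0045, -0.0029], [0.0074, 0.0206]] [0.04580153 0.05275592 0.05903084]
siderack ((0.6251062154769897, -0.2680780291557312), (0.11502274870872498, 0.11986834555864334), 70.22515106201172)
side 110 knob local min/med/max [[-0.0098, -0.0244], [-0.0052, -0.0208], [-0.0001, -0.0084], [0.0049, 0.0036], [0.008, 0.0152]]
colour 100 [[-0.0089, -0.0246], [0.0003, -0.0155], [0.008, 0.0098]] [0.04157363 0.05293161 0.05628142]
jar side 194 ((0.587780773639679, 0.19722890853881836), (0.09742937982082367, 0.09707965701818466), 32.187904357910156)
```

Emit:
step_arm --pt "0.8 -1 0" --pt "0.8 -1 0" --pt "0.8 -1 0" --pt "0.7 -1 0" --pt "0.6 -1 0" --pt "0.5 -1 0" --pt "0.5 -1 0" --pt "0.5 -1 0" --pt "0.5 -1 0" --pt "0.5 -1 0" --pt "0.5 -1 0" --pt "0.5 -1 0" --turn '[-0.5,-0.5,-0.5,-0.5,-0.5,-0.5,-0.5,-0.5,-0.5,-0.5,-0.5,-0.5]' --grip 0

```text
time: 1.3
ee_pos: [0.4425, 0.2656, 0.2226]
eef_rot: [0.547, 0.837, 0.0, 0.0]
ft_force: [0.8, -0.6, 0.0]
width: 0.0873
grip_force: 0.0
```

Emit:
step_arm --pt "0.35 -1 0" --pt "0.35 -1 0" --pt "0.35 -1 0" --pt "0.35 -1 0" --pt "0.35 -1 0" --pt "0.35 -1 0" --pt "0.35 -1 0" --pt "0.35 -1 0" --pt "0.35 -1 0" --pt "0.35 -1 0" --pt "0.35 -1 0" --pt "0.35 -1 0" --turn '[-0.3,-0.3,-0.3,-0.3,-0.3,-0.3,-0.3,-0.3,-0.3,-0.3,-0.3,-0.3]'

```text
time: 2.5
ee_pos: [0.5471, -0.0345, 0.2226]
eef_rot: [0.713, 0.702, -0.0, 0.0]
ft_force: [1.0, -0.7, -0.7]
width: 0.0871
grip_force: 0.0
```

Emit:
step_arm --pt "0.35 -1 0" --pt "0.35 -1 0" --pt "0.35 -1 0" --pt "0.35 -1 0" --pt "0.35 -1 0" --pt "0.35 -1 0" --pt "0.35 -1 0" --pt "0.35 -1 0" --pt "0.35 -1 0" --pt "0 -0.3 -1" --pt "0 0 -1" --pt "0 0 -1" --turn '[-0.3,-0.3,-0.3,-0.3,-0.3,-0.3,-0.3,-0.3,-0.3,0,0,0]' --grip 0.2

```text
time: 3.7
ee_pos: [0.625, -0.2667, 0.1464]
eef_rot: [0.816, 0.578, -0.0, 0.0]
ft_force: [0.7, 1.0, -0.6]
width: 0.0697
grip_force: 0.0
```

Emit:
step_arm --pt "0 0 -1" --pt "0 0 0" --pt "0 0 0" --turn '[0,0,0]'

```text
time: 4.0
ee_pos: [0.6252, -0.2657, 0.1229]
eef_rot: [0.816, 0.578, -0.0, 0.0]
ft_force: [-0.7, -0.3, 0.2]
width: 0.0699
grip_force: 0.0
```

Emit:
step_arm --pt "0 0 -1" --pt "0 0 -1" --pt "0 0 -0.8" --pt "0 0 -0.5" --pt "0 0 -0.3" --pt "0 0 -0.15" --pt "0 0 0" --pt "0 0 0" --turn '[0,0,0,0,0,0,0,0]'

```text
time: 4.8
ee_pos: [0.6258, -0.2651, 0.0298]
eef_rot: [0.816, 0.579, 0.0, 0.001]
ft_force: [0.9, 0.6, -0.3]
width: 0.0699
grip_force: 0.0
```

Run:
```python
from h import *
c=camera("side");save(c,"pre.png",(270,200,390,300),6)
s=read_state();print(s["ee_pos"],s["ft_force"])
```

```text
[ 0.62582341 -0.26508389  0.02977917] [ 0.33413025 -0.54532103  0.66802634]
```

View pics/pre.png

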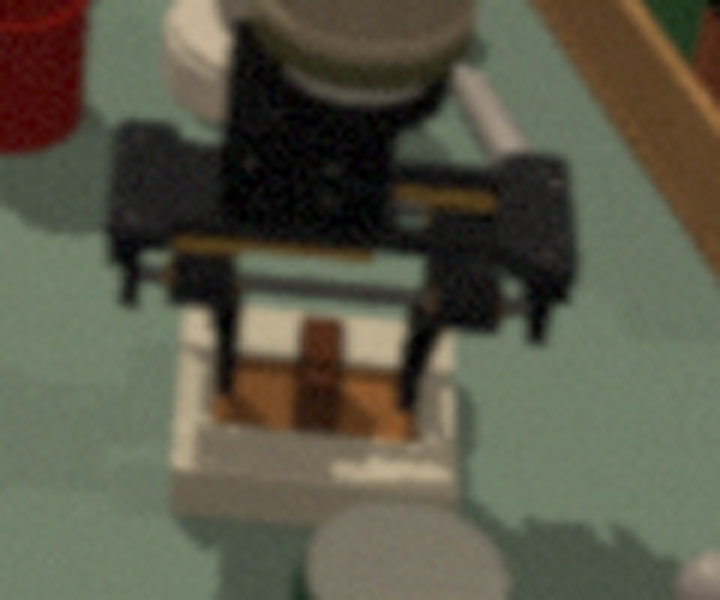

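The fingers straddle the knob (about (320,370)) at roughly equal distances, with the tips inside the slot. Closing now.

Emit:
step_arm --pt "0 0 0" --pt "0 0 0" --pt "0 0 0" --pt "0 0 0" --pt "0 0 0" --pt "0 0 0" --pt "0 0 0" --pt "0 0 0" --turn '[0,0,0,0,0,0,0,0]' --grip 1 --newtons 30

```text
time: 5.65
ee_pos: [0.6254, -0.2649, 0.0288]
eef_rot: [0.816, 0.579, 0.0, 0.0]
ft_force: [0.7, 0.4, -0.5]
width: 0.0199
grip_force: 30.0
```

Emit:
step_arm --pt "0 0 0.08" --pt "-0.24 0.085 0" --pt "-0.47 0.168 0" --pt "-0.47 0.168 0" --pt "-0.47 0.168 0" --pt "-0.47 0.168 0" --turn '[0,0,0,0,0,0]'

```text
time: 6.25
ee_pos: [0.5713, -0.2456, 0.0307]
eef_rot: [0.816, 0.578, -0.0, -0.0]
ft_force: [-0.2, 0.8, -1.3]
width: 0.0197
grip_force: 30.0
```

Emit:
step_arm --pt "-0.47 0.168 0" --pt "-0.47 0.168 0" --pt "-0.47 0.168 0" --pt "-0.47 0.168 0" --pt "-0.47 0.168 0" --pt "-0.47 0.168 0" --pt "0 0 0" --pt "0 0 0" --pt "0 0 0" --turn '[0,0,0,0,0,0,0,0,0]'

```text
time: 7.15
ee_pos: [0.5023, -0.2208, 0.031]
eef_rot: [0.816, 0.579, 0.0, 0.0]
ft_force: [-1.6, 0.1, -1.8]
width: 0.0196
grip_force: 30.0
```

Emit:
step_arm --pt "0 0 0.5" --pt "0 0 0.9" --pt "0 0 0.9" --pt "0 0 0.9" --pt "0 0 0.9" --pt "0 0 0.9" --pt "0 0 0.9" --pt "0 0 0.9" --pt "0 0 0.5" --pt "0 0 0.2" --pt "0 0 0" --pt "0 0 0" --turn '[0,0,0,0,0,0,0,0,0,0,0,0]'

```text
time: 8.35
ee_pos: [0.5014, -0.2206, 0.2174]
eef_rot: [0.816, 0.579, -0.0, -0.0]
ft_force: [-0.2, -0.5, -1.6]
width: 0.0203
grip_force: 30.0
```

Run:
```python
from h import *
c=camera("side");save(c,"held.png",(220,130,390,270),4.5);np.savez("held.npz",W=cloud(c),**c)
```

```text
(no output)
```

View pics/held.png

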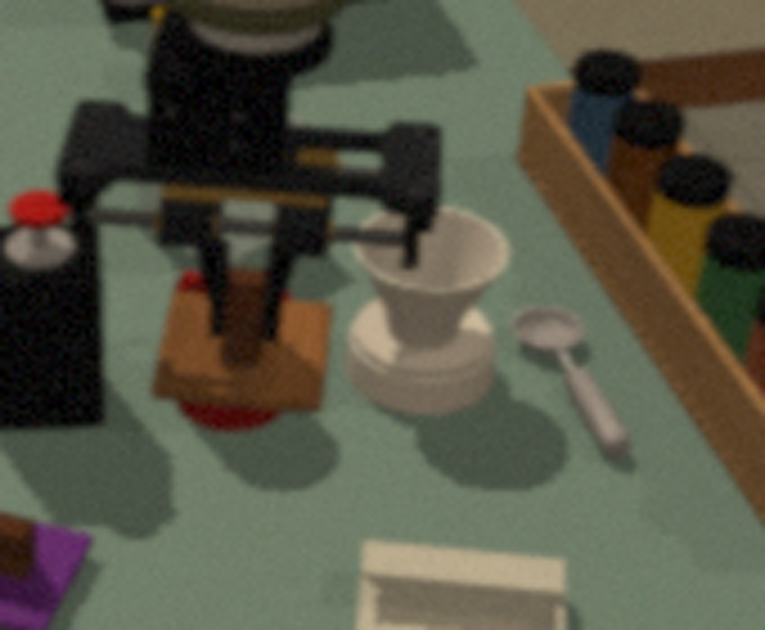

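The lid is held out of the rack, with its flange around (240,350). I'll check its tilt and its offset from the TCP.

```bash
cat > lid.py <<'E'
from h import *
def lid(c,W,tcp,ztop):
    hsv=cv2.cvtColor(c["image"],cv2.COLOR_RGB2HSV)
    d=W-tcp
    m=(np.hypot(d[...,0],d[...,1])<.075)&(hsv[...,1]>90)&(hsv[...,0]<18)&(abs(W[...,2]-ztop)<.012)
    P=W[m]
    for _ in range(3):
        A=np.c_[P[:,:2]-tcp[:2],np.ones(len(P))];k=np.linalg.lstsq(A,P[:,2],rcond=None)[0];r=P[:,2]-A@k
        P=P[abs(r)<.006]
    print("n",len(P),"plane",k.round(4),"slope")
    r=cv2.minAreaRect(P[:,:2].astype(np.float32));print("rect",np.round(r[0],4),np.round(r[1],4),r[2],"off",np.round(np.array(r[0])-tcp[:2],4))
E
python3 - <<'E'
from lid import *
d=np.load("held.npz");s=read_state();print(s["ee_pos"])
lid(d,d["W"],s["ee_pos"],s["ee_pos"][2]-.010)
E
```

```text
[ 0.50136453 -0.22050986  0.21734357]
n 671 plane [0.0017 0.01   0.207 ] slope
rect [ 0.5018 -0.2236] [0.0953 0.0885] 71.89850616455078 off [ 0.0005 -0.0031]
```

Emit:
step_arm --pt "0.17 0.4 0" --pt "0.17 0.85 0" --pt "0.17 0.85 0" --pt "0.17 0.85 0" --pt "0.17 0.85 0" --pt "0.17 0.85 0" --pt "0.17 0.85 0" --pt "0.17 0.85 0" --pt "0.17 0.85 0" --pt "0.17 0.85 0" --pt "0.17 0.85 0" --pt "0.17 0.85 0" --turn '[-0.25,-0.25,-0.25,-0.25,-0.25,-0.25,-0.25,-0.25,-0.25,-0.25,-0.25,-0.25]'

```text
time: 9.6
ee_pos: [0.5525, 0.0238, 0.2174]
eef_rot: [0.906, 0.423, -0.001, -0.0]
ft_force: [-0.3, 0.5, -1.1]
width: 0.0199
grip_force: 30.0
```

Emit:
step_arm --pt "0.17 0.85 0" --pt "0.17 0.85 0" --pt "0.17 0.85 0" --pt "0.17 0.85 0" --pt "0.17 0.85 0" --pt "0.17 0.85 0" --pt "0.17 0.85 0" --pt "0.17 0.75 0" --pt "0.07 0.4 0" --pt "0 0 0" --pt "0 0 0" --pt "0 0 0" --turn '[-0.25,-0.25,-0.25,-0.25,-0.25,-0.25,-0.25,-0.25,-0.25,-0.25,0,0]'

```text
time: 10.8
ee_pos: [0.5885, 0.1993, 0.218]
eef_rot: [0.959, 0.283, -0.0, 0.0]
ft_force: [0.1, -0.1, -1.7]
width: 0.0192
grip_force: 30.0
```

Run:
```python
from lid import *
c=camera("side");W=cloud(c);s=read_state();t=s["ee_pos"];print(t,s["eef_rot"])
save(c,"over.png",(200,90,350,210),5)
lid(c,W,t,t[2]-.010)
```

```text
[0.58857665 0.19938151 0.21822721] [ 9.59229956e-01  2.82626694e-01 -1.02221179e-04  1.83322042e-04]
n 304 plane [-0.0037  0.0152  0.2074] slope
rect [0.587  0.1961] [0.095  0.0924] 31.240798950195312 off [-0.0016 -0.0033]
```

View pics/over.png

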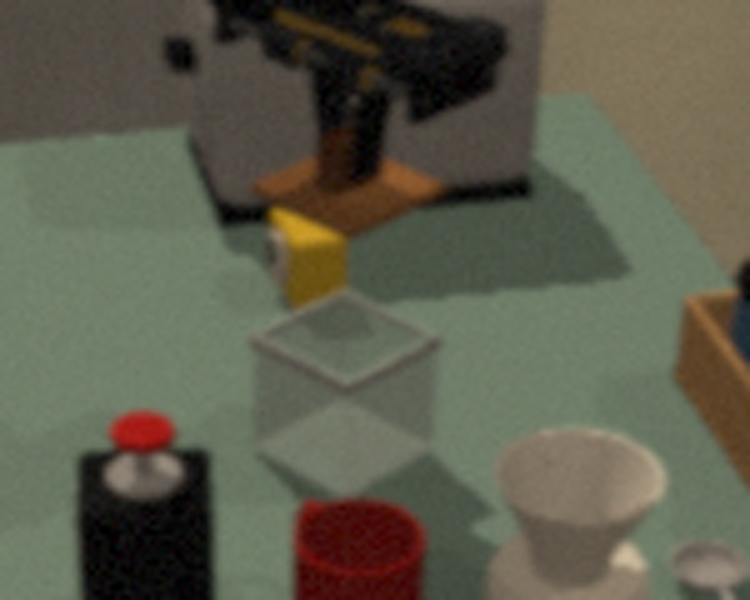

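The lid hangs over the jar, aligned with it (lid corners at (253,188) and (445,188), jar rim corners at (253,342) and (440,342)). Lowering by about 82 mm.

Emit:
step_arm --pt "0 0.05 -0.4" --pt "0 0 -0.6" --pt "0 0 -0.6" --pt "0 0 -0.6" --pt "0 0 -0.5" --pt "0 0 -0.3" --pt "0 0 -0.2" --pt "0 0 -0.08" --pt "0 0 0" --pt "0 0 0" --pt "0 0 0" --turn '[0,0,0,0,0,0,0,0,0,0,0]'

```text
time: 11.95
ee_pos: [0.5888, 0.2019, 0.1368]
eef_rot: [0.959, 0.283, 0.0, -0.0]
ft_force: [0.4, -0.2, -1.8]
width: 0.0195
grip_force: 30.0
```

Run:
```python
from lid import *
c=camera("side");W=cloud(c);s=read_state();t=s["ee_pos"];print(t,s["ft_force"],s["grip_force"],np.abs(s["joint_vel"]).max())
save(c,"fin.png",(200,90,350,210),5)
lid(c,W,t,t[2]-.010)
m=(W[...,2]>.083)&(W[...,2]<.1)&(abs(W[...,0]-.589)<.08)&(abs(W[...,1]-.2)<.08)
print("jar side",m.sum(),cv2.minAreaRect(W[m][:,:2].astype(np.float32)))
```

```text
[0.58879421 0.20184721 0.13679317] [-0.0746945  -0.10581454 -1.4237584 ] 29.999858988448977 0.0028538160790904047
n 289 plane [0.0034 0.0118 0.1263] slope
rect [0.5874 0.1986] [0.0931 0.0897] 31.140628814697266 off [-0.0014 -0.0032]
jar side 189 ((0.5851876735687256, 0.19748739898204803), (0.09492748975753784, 0.09925967454910278), 33.707374572753906)
```

View pics/fin.png

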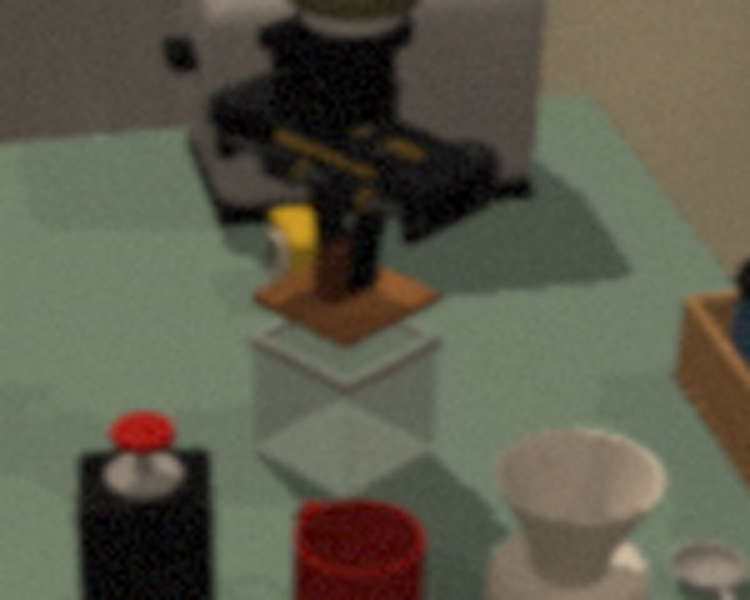

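The lid hangs level and square, with its corners right over the jar's rim corners. The plug underside is at about 0.110 m, so the gap is about 15 mm, and the jar hasn't moved. Handing in.

```bash
python3 -c "
from bench import *
print(close_job())"
```

```text
the job is handed in; nothing more can be done
None
```

I handed the job in with the lid held still and level over the jar, square with it and centred to about 2 mm, with a gap of about 15 mm above the rim; the hand-in call returned no verdict.

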